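# Stand the tipped speaker and meter back up

### The job

At the radio desk, the black speaker and the green meter have tipped sideways and lean on the power supply that stands between them. Push each of them back upright with the fingers, so that both stand flat on the table beside the supply where they tipped; only push, do not lift or carry them. Leave the other things on the desk alone.

Things in the scene. Friction and masses are not known exactly. Their poses are not given: they have to be found in the camera images.
- supply: grey bench power supply, a box 240 mm long (own x) by 200 mm wide (own y) by 95 mm high, fixed to the table. Origin: centre of its underside; x points to its rear (away from its control face), y to its left, z up. The speaker leans on its +y side, the meter on its -y side.
- speaker: black loudspeaker with a grey grille: loose box 95 (own x) x 90 (own y) x 180 mm tall (own z), about 0.6 kg, controls on -x. Origin: centre of underside. Starts on the supply's +y side, tipped 33 deg toward it on its near bottom edge, 62 mm from the supply's side, that face resting on the supply's top edge.
- meter: green radio power meter with white dial and two knobs (14 mm proud): loose box 95 (own x) x 90 (own y) x 165 mm tall (own z), about 0.6 kg, controls on -x. Origin: centre of underside. Starts on the supply's -y side, tipped 36 deg toward it on its near bottom edge, 69 mm from the supply's side, that face resting on the supply's top edge.
- speaker_edge (a point): middle of the speaker's top edge on the supply side (own y = -45 mm); at the start it hangs 151 mm above the table over the supply's top. A push here away from the supply (under 2 N) rocks the speaker back; closer than 26 deg to upright it drops onto its base by itself. While it rocks, its other top edge rises to 201 mm: keep the gripper's body above that.
- meter_edge (a point): middle of the meter's top edge on the supply side (own y = +45 mm); at the start it hangs 133 mm above the table over the supply's top. A push here away from the supply (under 2 N) rocks the meter back; closer than 28 deg to upright it drops onto its base by itself. While it rocks, its other top edge rises to 188 mm: keep the gripper's body above that.
- mug: bystander, loose, leave alone: blue mug, 82 mm across, 95 mm tall; origin at its underside
- handheld: bystander, loose, leave alone: black hand-held radio standing upright, 34 x 56 x 115 mm with a 60 mm stub aerial; origin at its underside
- microphone: bystander, loose, leave alone: black hand microphone lying flat, 90 x 55 x 30 mm; origin at its underside
- morse_key: bystander, loose, leave alone: brass Morse key on a steel base, 100 x 65 x 44 mm; origin at its underside
- screwdriver: bystander, loose, leave alone: screwdriver with an orange handle, lying flat
There are look-alikes about, which are no part of the job. What is shaped like the speaker but yellow is not meant.

How it is judged:
At the end, for the whole second after the job is handed in: the speaker and the meter both stand upright (within 0.06 rad), flat on the table (underside below 6 mm), at rest, each with its origin within 80 mm of where it began (angle between each of speaker, meter's own z axis and vertical below 0.06 rad and height (world z) of each of speaker, meter below 0.006 m and distance of each of speaker, meter from where it was at the start of the episode below 0.08 m and linear speed of each of speaker, meter below 0.01 m/s and angular speed of each of speaker, meter below 0.05 rad/s); the robot touches nothing.
It fails at once if the speaker is lifted: its underside's centre rises above 40 mm (it starts at about 25 mm, tipped) (height (world z) of speaker above 0.04 m).
It fails at once if the meter is lifted: its underside's centre rises above 40 mm (it starts at about 25 mm, tipped) (height (world z) of meter above 0.04 m).
It fails at once if a bystander (mug, hand-held radio, microphone, Morse key or screwdriver) is moved more than 30 mm (distance of any of mug, handheld, microphone, morse_key, screwdriver from where it was at the start of the episode above 0.03 m).
It also fails if it takes over 54 s, if anything falls off the work surface, if the arm or the gripper's body presses on something with over 40 N, if the wrist force passes 120 N, or if a joint passes its speed limit or range.

### The arm

A 6-joint arm with a two-finger parallel gripper is mounted at the origin on the work surface. World frame = base frame: x ahead of the robot, y to its left, z up, the work surface at z = 0. Lengths are in m, angles in rad, forces in N, time in s.
With the tool pointing down it reaches from about 0.225 to 0.725 m from the base axis. Payload 3.1 kg.
Tool frame: the origin (TCP) lies between the finger pads; the fingertips stand manip.tip_extent ahead of it and the grasp point (between the pads) is the TCP (manip.tip_extent is the distance from the TCP to the fingertips, in m); z points along the fingers, y is the direction in which the jaws open and shut (so a half turn about z gives the same grasp; the last joint's range is limited). The gripper opens to 85 mm and grips with 20 to 120 N. Pads are 22 mm wide; open, the fingers measure 114 mm over their backs; the gripper's body (76 mm by 85 mm) begins 54 mm behind the grasp point. The pads swing forward as they close: fully open they stand 13 mm farther back than shut.
Start: joints at [-1.272, 0.048, 0.099, 1.622, 0, 1.443], TCP at [0.217, -0.478, 0.25] pointing down, gripper open.
Joint ranges: [-2.91, 2.91], [-0.99, 1.94], [-1.21, 1.42], [-2.12, 2.29], [-1.49, 1.47], [-3.14, 3.14]. Speed limits (rad/s): [2.79, 2.79, 3.14, 3.14, 3.14, 3.14].

### API

Orientations are given as a unit quaternion [x, y, z, w].
In Python, from bench import manip gives the robot as it stands.
- The arm moves only by the tool servo_tool, never from a script. Its argument "moves" is a list of rows, each an object with "fingers": the opening, from -1 (shut) to 1 (fully open), so that 0 is half open; "linear": the shift along the tool's x, y, z in units of 500 mm (1.0 is 500 mm), a list of three; "roll": the turn about the tool's z in units of 180 degrees (1.0 is 180 degrees). A call has 1 to 12 rows; each row is the pose to reach, as a shift and turn from the pose commanded when the call began, along the tool's axes at that moment, turning the shorter way round; what a row does not reach only later rows make up. A row lasts 1/8 s, in which the tool goes at most 62.5 mm and 10.7 degrees, less where a joint would pass 70% of its speed; a pose out of reach is approached as far as the arm can. A call with a number of a shift or a turn outside -1 to 1 is refused whole. A call with a gripper value outside its range is refused whole. The fingers move at their own pace and stop on an object; "grip_force" is the grip in N (left out, the last holds). Time passes only in rows, so rows that repeat a pose let the fingers close. It gives the time, the measured TCP pose, the force and the opening at its end, in the units of the state.
- manip.observe(): the state, without advancing time (a new reading comes with each control period).
- manip.read_camera(name): name is "scene" or "top" or "wrist"; returns a dict with "img" (420x560x3 uint8, red, green, blue), "K" (3x3 intrinsics, pixels), "R" (3x3) and "t" (3): a world point X has camera coordinates R X + t. Camera axes: x right, y down, z forward; pixel columns grow to the right and rows downward; lengths in m; the calibration is good to about 2 mm. A picture is of the moment at which its call begins. There is no depth.
- manip.close_job(): hands the job in, once; it reports no verdict.
The state is a dict: "time_s": time; "joint_positions": joint angles; "qd": joint speeds; "tau": joint torques, N m; "tcp_pos": TCP position; "orientation": TCP orientation; "ft_force": force on the tool from outside, world axes, zero at the start; "torque": the same for the moment, N m; "width": finger opening in m.
Only numpy, scipy, OpenCV 4.12 (cv2) and the standard library are available. Lean on these libraries where they do the work, as an engineer would, in place of code of your own. Each camera call takes 0.05 s, during which the arm holds its last target.

## Working session

There is one attempt and no reset: what is moved stays moved. The work goes in short steps, Python scripts to look and compute and a tool call to move; the robot and the scene stay as the last step left them, time stands still between calls to the robot, and variables do not carry over. Pictures are saved under pics/ and viewed, and the job is handed in when it is done.

Besides the shell and the picture viewer there is one more tool, called after "Emit:" as name([rows], argument=value, ...), one row to a line, values as JSON. servo_tool: Moves the arm, as the interface text tells. Its arguments: {"type":"object","properties":{"moves":{"type":"array","items":{"type":"object","properties":{"fingers":{"type":"number"},"linear":{"type":"array","items":{"type":"number"}},"roll":{"type":"number"}}}},"grip_force":{"type":"number"}},"required":["moves"]}

```bash
mkdir -p pics; ls
python3 - <<'E'
from bench import manip
import cv2
print(manip.observe(), manip.tip_extent)
for n in ["scene","top","wrist"]:
    c=manip.read_camera(n); cv2.imwrite(f"pics/{n}0.png",c["img"][:,:,::-1])
    print(n,c["K"].tolist(),c["R"].tolist(),c["t"].tolist())
E
```

```text
pics
{'time_s': 0.0, 'joint_positions': array([-1.27181937e+00,  4.87424707e-02,  9.75721447e-02,  1.62197302e+00,
       -2.05174988e-05,  1.44296602e+00]), 'qd': array([-0.00139567,  0.00029496,  0.00173504,  0.00013571, -0.00089087,
       -0.00152754]), 'tau': array([-5.70111242e-04, -3.38783598e+01,  3.20013857e+01,  2.04042328e-02,
       -2.28163140e-04,  3.54521212e-06]), 'tcp_pos': array([ 0.21713331, -0.47737387,  0.24910851]), 'orientation': array([ 9.77315054e-01,  2.11787412e-01, -1.10519817e-04, -1.16833883e-03]), 'ft_force': array([0.98694987, 0.11507035, 1.08766392]), 'torque': array([-0.00637436,  0.05045132,  0.02186663]), 'width': 0.08546125662096854} 0.019
scene [[524.3251908370752, 0.0, 273.72571307759404], [0.0, 524.3251908370752, 205.21148461594763], [0.0, 0.0, 1.0]] [[-0.7106358995402193, 0.7034477396596015, -0.012565661640395888], [0.48746964841462254, 0.4794153544249866, -0.7297494500279454], [-0.5073164300110805, -0.52471153552153, -0.6835991839751202]] [0.33801024469506574, -0.16096279776965688, 1.718081643943292]
top [[543.9042472272278, 0.0, 276.39248540590614], [0.0, 543.9042472272278, 206.83278106966043], [0.0, 0.0, 1.0]] [[-0.0172688304475048, -0.9998340408051917, -0.005803304415385846], [-0.9974845594522546, 0.017626757374669722, -0.06865749106103507], [0.06874839015800238, 0.004603071976064382, -0.9976234112023765]] [0.019033979639635677, 0.5247529324770721, 1.7971007001454031]
wrist [[346.8218821035368, 0.0, 280.3702631966936], [0.0, 346.8218821035368, 207.32201078974023], [0.0, 0.0, 1.0]] [[0.4133306122799365, -0.9105798805844063, -0.0014443085478719612], [-0.8775773629269621, -0.39877226247671155, 0.2661553207384067], [-0.2429316303622321, -0.10874264919567418, -0.9639290737473661]] [-0.5238713542685689, -0.034855325743793075, 0.3784956832367055]
```

View pics/scene0.png

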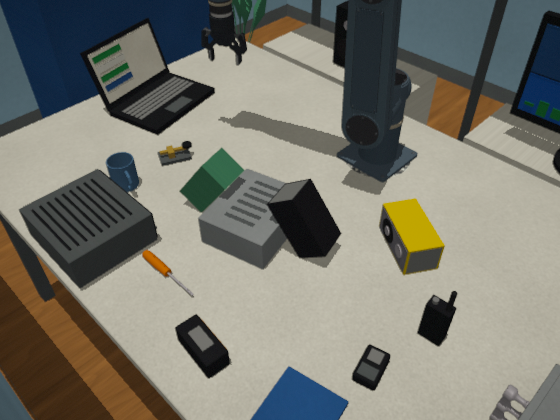

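View pics/top0.png

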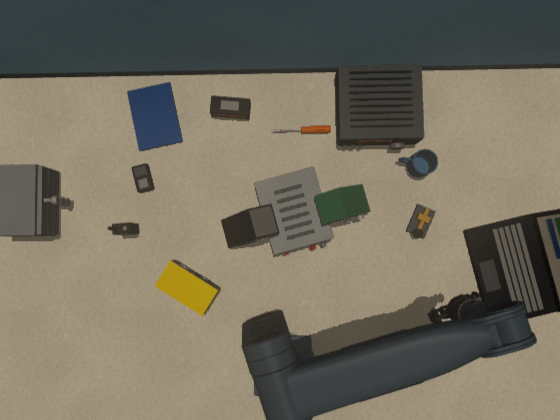

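View pics/wrist0.png

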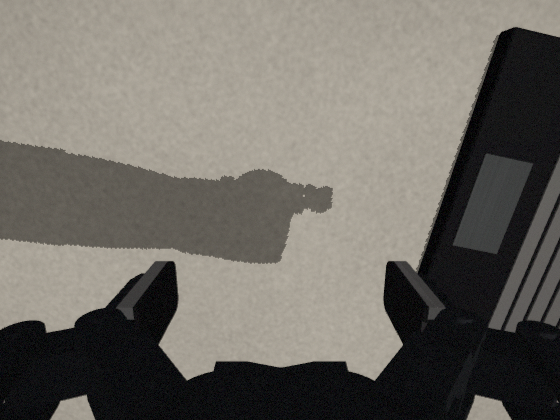

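The scene view shows the grey supply near (250,220), with the green meter at (212,180) and the black speaker at (303,218) leaning on it. In the top view the supply is at (293,212), the speaker at (250,226) and the meter at (342,205). Next I'll measure their corners.

Run:
```python
import cv2
a=cv2.imread("pics/top0.png")[155:275,205:385]; a=cv2.convertScaleAbs(cv2.resize(a,None,fx=4.4,fy=4.4,interpolation=cv2.INTER_CUBIC),alpha=1.6)
cv2.imwrite("pics/topz.png",a)
a=cv2.imread("pics/scene0.png")[140:275,170:350]; a=cv2.convertScaleAbs(cv2.resize(a,None,fx=4.4,fy=4.4,interpolation=cv2.INTER_CUBIC),alpha=1.6)
cv2.imwrite("pics/scenez.png",a)
```

```text
(no output)
```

View pics/topz.png

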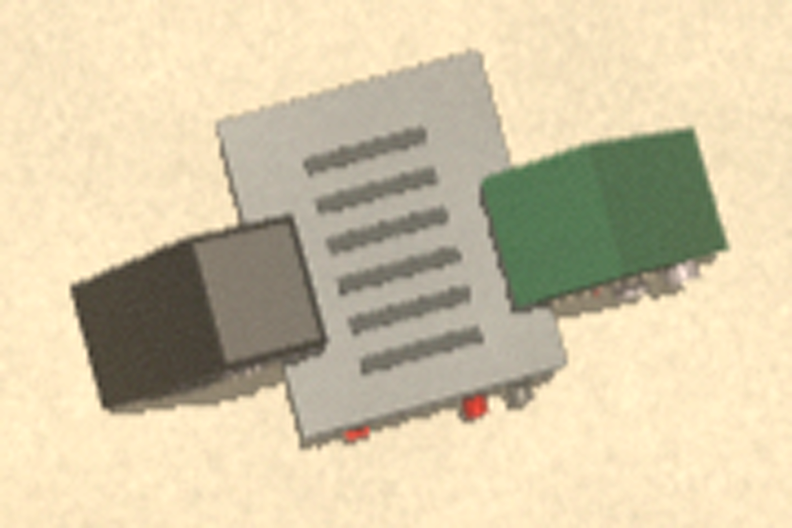

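View pics/scenez.png

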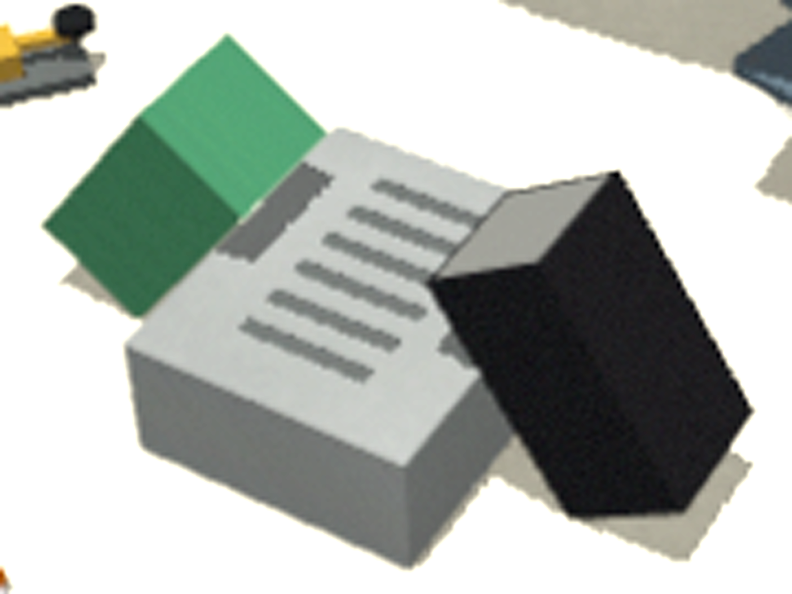

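```bash
cat > h.py <<'E'
import numpy as np, cv2
CAM={"top":(np.array([[543.9042472272278,0,276.39248540590614],[0,543.9042472272278,206.83278106966043],[0,0,1]]),
np.array([[-0.0172688304475048,-0.9998340408051917,-0.005803304415385846],[-0.9974845594522546,0.017626757374669722,-0.06865749106103507],[0.06874839015800238,0.004603071976064382,-0.9976234112023765]]),
np.array([0.019033979639635677,0.5247529324770721,1.7971007001454031])),
"scene":(np.array([[524.3251908370752,0,273.72571307759404],[0,524.3251908370752,205.21148461594763],[0,0,1]]),
np.array([[-0.7106358995402193,0.7034477396596015,-0.012565661640395888],[0.48746964841462254,0.4794153544249866,-0.7297494500279454],[-0.5073164300110805,-0.52471153552153,-0.6835991839751202]]),
np.array([0.33801024469506574,-0.16096279776965688,1.718081643943292]))}
def P(n): K,R,t=CAM[n]; return K@np.c_[R,t]
def tri(pt,ps):
    X=cv2.triangulatePoints(P("top"),P("scene"),np.float64(pt).reshape(2,1),np.float64(ps).reshape(2,1)); return (X[:3]/X[3]).ravel()
def ray(n,p,z):
    K,R,t=CAM[n]; d=R.T@np.linalg.inv(K)@np.array([*p,1.]); c=-R.T@t; return c+d*(z-c[2])/d[2]
def zt(p): return (p[0]/4.4+205-.4,p[1]/4.4+155-.4)
def zs(p): return (p[0]/4.4+170-.4,p[1]/4.4+140-.4)
E
python3 - <<'E'
from h import *
np.set_printoptions(precision=4,suppress=True)
M={"sp_edge_rear":((291,214),(432,278)),"sp_edge_front":((326,344),(510,190)),"sp_far_rear":((193,240),(540,265)),"sp_far_front":((226,368),(617,173)),
"me_edge_rear":((483,184),(242,213)),"me_edge_front":((517,308),(325,132)),"me_far_rear":((584,147),(142,117)),"me_far_front":((620,270),(228,37)),
"sup_rl":((220,124),(405,465)),"sup_rr":((480,52),(127,345))}
for k,(a,b) in M.items(): print(k,tri(zt(a),zs(b)))
for n,p,z in [("sup_rl",(220,124),.095),("sup_rr",(480,52),.095),("sup_fr",(565,355),.095),("sup_fl",(300,435),.095)]: print(n,ray("top",zt(p),z))
from scipy.spatial.transform import Rotation as R
from bench import manip
o=manip.observe();print(R.from_quat(o["orientation"]).as_matrix(),o["tcp_pos"])
E
```

```text
sp_edge_rear [0.5253 0.0281 0.1573]
sp_edge_front [0.4348 0.0043 0.1542]
sp_far_rear [0.5056 0.0948 0.1975]
sp_far_front [0.4182 0.0732 0.1984]
me_edge_rear [ 0.548  -0.1104  0.1361]
me_edge_front [ 0.4596 -0.1325  0.1354]
me_far_rear [ 0.5673 -0.1766  0.1848]
me_far_front [ 0.4812 -0.1984  0.1874]
sup_rl [0.5973 0.0792 0.0934]
sup_rr [ 0.6466 -0.1114  0.092 ]
sup_rl [0.5982 0.078  0.095 ]
sup_rr [ 0.6476 -0.1125  0.095 ]
sup_fr [ 0.4258 -0.1691  0.095 ]
sup_fl [0.3714 0.0235 0.095 ]
[[ 0.9103  0.414  -0.0005]
 [ 0.414  -0.9103  0.0018]
 [ 0.0002 -0.0018 -1.    ]] [ 0.2172 -0.4775  0.2494]
```

Corner triangulation puts the speaker edge mid at (0.480, 0.016, 0.156) and the meter edge mid at (0.504, -0.122, 0.136). The supply's yaw is about 14°. I'll go above the gap with the fingers shut and tool x along the supply's y.

Emit:
servo_tool([
  {"fingers": -1,"linear": [0.1,-0.06,0],"roll": -0.05},
  {"fingers": -1,"linear": [0.2,-0.125,0],"roll": -0.1},
  {"fingers": -1,"linear": [0.3,-0.19,0],"roll": -0.15},
  {"fingers": -1,"linear": [0.4,-0.25,0],"roll": -0.2},
  {"fingers": -1,"linear": [0.5,-0.315,0],"roll": -0.25},
  {"fingers": -1,"linear": [0.6,-0.38,0],"roll": -0.3},
  {"fingers": -1,"linear": [0.7,-0.44,0],"roll": -0.35},
  {"fingers": -1,"linear": [0.8,-0.505,0],"roll": -0.4},
  {"fingers": -1,"linear": [0.862,-0.544,0],"roll": -0.443},
  {"fingers": -1,"linear": [0.862,-0.544,0],"roll": -0.443},
  {"fingers": -1,"linear": [0.862,-0.544,0],"roll": -0.443},
  {"fingers": -1,"linear": [0.862,-0.544,0],"roll": -0.443},
])

```text
time_s: 1.65
tcp_pos: [0.4966, -0.0529, 0.2503]
orientation: [0.615, 0.788, -0.0, -0.0]
ft_force: [-0.1, -1.0, -0.1]
width: -0.0005
```

```bash
cat > look.py <<'E'
import sys,cv2,numpy as np
from bench import manip
from scipy.spatial.transform import Rotation as R
np.set_printoptions(precision=4,suppress=True)
o=manip.observe();print(o["time_s"],o["tcp_pos"],o["ft_force"],o["width"]);print(R.from_quat(o["orientation"]).as_matrix())
u=np.array([-.245,.9695]);v=np.array([.9695,.245]);p=o["tcp_pos"][:2];print("u",p@u,"v",p@v)
for n in sys.argv[2:]:
    c=manip.read_camera(n);cv2.imwrite(f"pics/{n}_{sys.argv[1]}.png",c["img"][:,:,::-1])
E
python3 look.py 1 wrist scene
```

```text
1.65 [ 0.4966 -0.0529  0.2503] [-0.0761 -0.9853 -0.0638] -0.0005075698632547303
[[-0.243   0.97   -0.0003]
 [ 0.97    0.243  -0.0002]
 [-0.0001 -0.0004 -1.    ]]
u -0.17294306159761064 v 0.46846576529561046
```

View pics/wrist_1.png

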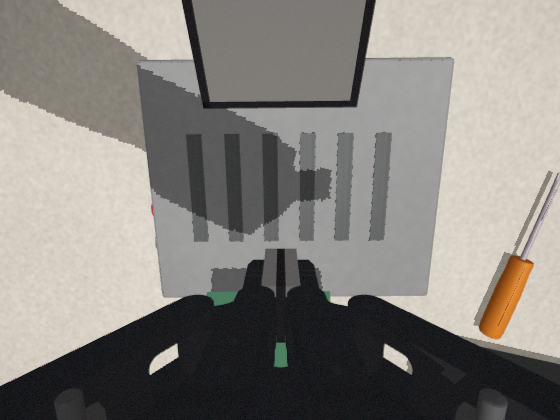

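View pics/scene_1.png

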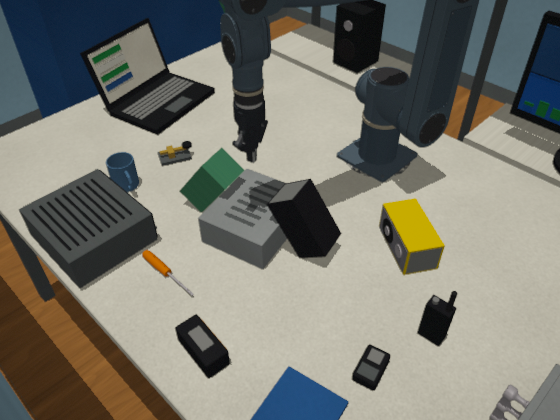

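The wrist view shows the speaker's edge along row 104, columns 206–357, centred on the tool column at 281. The gap below is clear. I'll lower the fingers and approach.

Emit:
servo_tool([
  {"linear": [0,0,0.05]},
  {"linear": [0,0,0.1]},
  {"linear": [0,0,0.15]},
  {"linear": [0,0,0.198]},
  {"linear": [0,0,0.198]},
  {"linear": [0.02,0,0.198]},
  {"linear": [0.04,0,0.198]},
  {"linear": [0.06,0,0.198]},
  {"linear": [0.08,0,0.198]},
  {"linear": [0.09,0,0.198]},
  {"linear": [0.1,0,0.198]},
  {"linear": [0.1,0,0.198]},
])

```text
schema error: expected keys fingers, linear, roll
```

```bash
python3 look.py 2 wrist scene
```

```text
1.75 [ 0.4967 -0.0529  0.2504] [0.7367 0.1692 0.034 ] 0.00011190481647837989
[[-0.243   0.97    0.    ]
 [ 0.97    0.243  -0.0002]
 [-0.0002 -0.     -1.    ]]
u -0.17299411569232545 v 0.46855442749945975
```

View pics/wrist_2.png

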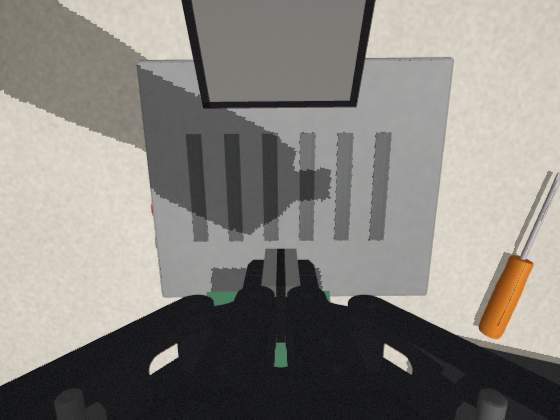

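View pics/scene_2.png

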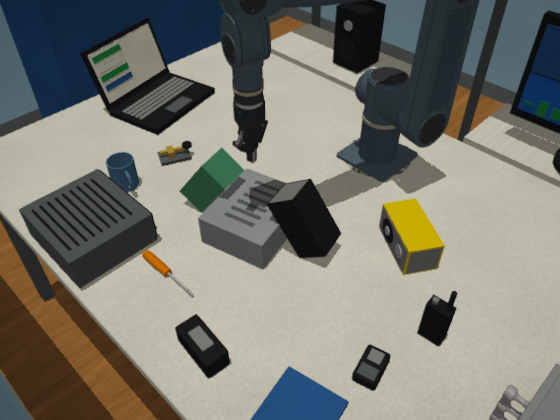

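The move was refused because every row needs all three keys, so nothing has moved. Repeating it with all of them filled in.

Emit:
servo_tool([
  {"fingers": -1,"linear": [0,0,0.05],"roll": 0},
  {"fingers": -1,"linear": [0,0,0.1],"roll": 0},
  {"fingers": -1,"linear": [0,0,0.15],"roll": 0},
  {"fingers": -1,"linear": [0,0,0.198],"roll": 0},
  {"fingers": -1,"linear": [0,0,0.198],"roll": 0},
  {"fingers": -1,"linear": [0.02,0,0.198],"roll": 0},
  {"fingers": -1,"linear": [0.04,0,0.198],"roll": 0},
  {"fingers": -1,"linear": [0.06,0,0.198],"roll": 0},
  {"fingers": -1,"linear": [0.08,0,0.198],"roll": 0},
  {"fingers": -1,"linear": [0.09,0,0.198],"roll": 0},
  {"fingers": -1,"linear": [0.1,0,0.198],"roll": 0},
  {"fingers": -1,"linear": [0.1,0,0.198],"roll": 0},
])

```text
time_s: 3.35
tcp_pos: [0.4847, -0.0032, 0.1513]
orientation: [0.614, 0.789, -0.0, -0.0]
ft_force: [-0.8, -0.0, -0.1]
width: 0.0003
```

```bash
python3 look.py 3 wrist scene
```

```text
3.35 [ 0.4847 -0.0032  0.1513] [-0.8267 -0.0371 -0.0815] 0.00026980905305628515
[[-0.2456  0.9694 -0.0001]
 [ 0.9694  0.2456 -0.0001]
 [-0.     -0.0001 -1.    ]]
u -0.12180951445118894 v 0.4691569720995293
```

View pics/wrist_3.png

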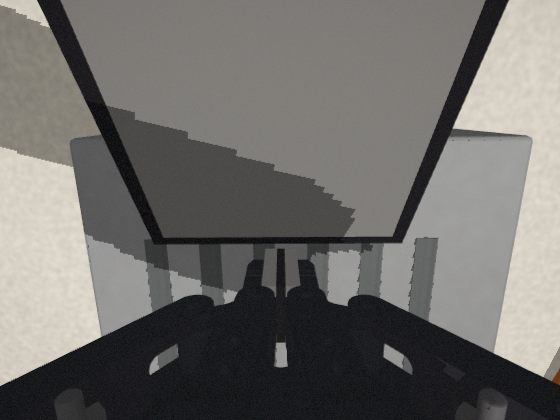

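View pics/scene_3.png

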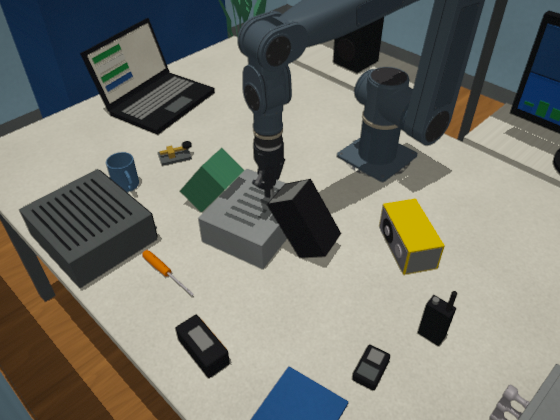

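The edge is at wrist row 240 with the fingertips about 9 mm short of it, centred. I'll push slowly now.

Emit:
servo_tool([
  {"fingers": -1,"linear": [0.008,0,0],"roll": 0},
  {"fingers": -1,"linear": [0.014,0,0],"roll": 0},
  {"fingers": -1,"linear": [0.02,0,0],"roll": 0},
  {"fingers": -1,"linear": [0.026,0,0],"roll": 0},
  {"fingers": -1,"linear": [0.032,0,0],"roll": 0},
  {"fingers": -1,"linear": [0.038,0,0],"roll": 0},
  {"fingers": -1,"linear": [0.044,0,0],"roll": 0},
  {"fingers": -1,"linear": [0.05,0,0],"roll": 0},
])

```text
time_s: 4.45
tcp_pos: [0.4785, 0.0212, 0.1512]
orientation: [0.614, 0.789, 0.0, -0.0]
ft_force: [0.4, -0.5, 0.5]
width: -0.0001
```

```bash
python3 look.py 4 wrist scene
```

```text
4.45 [0.4785 0.0212 0.1512] [ 0.4056 -0.5333  0.4701] -5.6344219026314556e-05
[[-0.2453  0.9695 -0.0004]
 [ 0.9695  0.2453  0.0003]
 [ 0.0004 -0.0003 -1.    ]]
u -0.09671406880554113 v 0.4690637859628097
```

View pics/wrist_4.png

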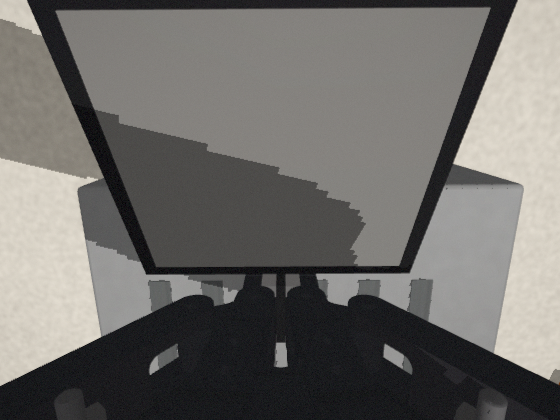

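View pics/scene_4.png

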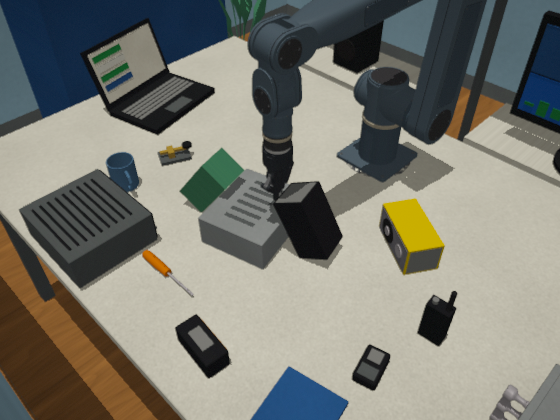

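The speaker is rocking back: its edge has moved down to wrist row 270, and its base hasn't moved. Continuing.

Emit:
servo_tool([
  {"fingers": -1,"linear": [0.006,0,0],"roll": 0},
  {"fingers": -1,"linear": [0.012,0,0],"roll": 0},
  {"fingers": -1,"linear": [0.018,0,0],"roll": 0},
  {"fingers": -1,"linear": [0.024,0,0],"roll": 0},
  {"fingers": -1,"linear": [0.03,0,0],"roll": 0},
  {"fingers": -1,"linear": [0.03,0,0],"roll": 0},
  {"fingers": -1,"linear": [0.03,0,0],"roll": 0},
])

```text
time_s: 5.42
tcp_pos: [0.475, 0.0354, 0.1513]
orientation: [0.614, 0.789, -0.0, 0.0]
ft_force: [-0.0, 0.5, 0.4]
width: -0.0
```

```bash
python3 look.py 5 wrist scene
```

```text
5.425 [0.475  0.0354 0.1513] [-0.0254  0.4898  0.3613] -3.975228422493721e-05
[[-0.2452  0.9695 -0.    ]
 [ 0.9695  0.2452 -0.0001]
 [-0.0001 -0.0001 -1.    ]]
u -0.08209596074425188 v 0.4691522430175377
```

View pics/wrist_5.png

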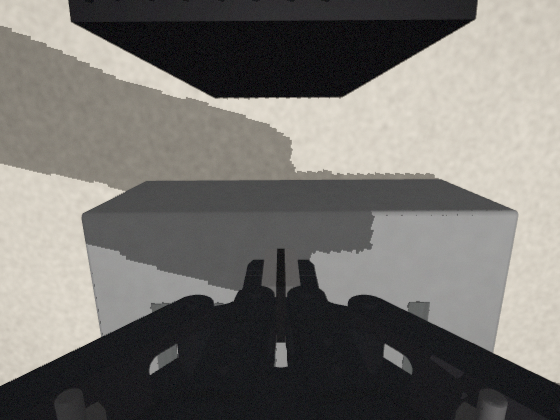

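View pics/scene_5.png

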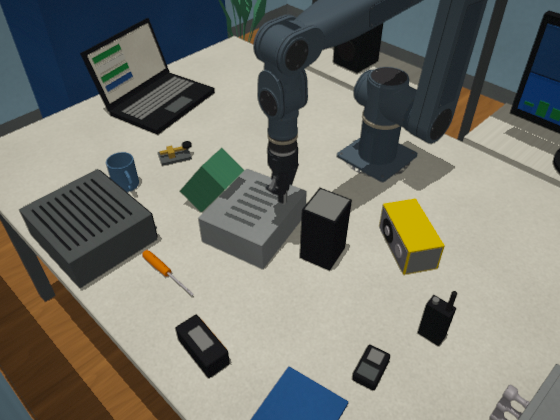

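The scene view shows the speaker upright at (326,228). In the wrist view a clear gap lies between it and the supply. Now for the meter: back across the gap, slightly lower.

Emit:
servo_tool([
  {"fingers": -1,"linear": [-0.05,-0.005,0],"roll": 0},
  {"fingers": -1,"linear": [-0.1,-0.01,0],"roll": 0},
  {"fingers": -1,"linear": [-0.15,-0.015,0.01],"roll": 0},
  {"fingers": -1,"linear": [-0.19,-0.02,0.02],"roll": 0},
  {"fingers": -1,"linear": [-0.22,-0.02,0.032],"roll": 0},
  {"fingers": -1,"linear": [-0.24,-0.02,0.032],"roll": 0},
  {"fingers": -1,"linear": [-0.25,-0.02,0.032],"roll": 0},
  {"fingers": -1,"linear": [-0.25,-0.02,0.032],"roll": 0},
])

```text
time_s: 6.52
tcp_pos: [0.4962, -0.0883, 0.1356]
orientation: [0.614, 0.789, 0.0, 0.0]
ft_force: [0.1, 0.4, 0.0]
width: 0.0003
```

```bash
python3 look.py 6 wrist scene
python3 - <<'E'
import cv2
a=cv2.imread("pics/scene_6.png")[110:275,170:390]; cv2.imwrite("pics/scene_6z.png",cv2.resize(a,None,fx=3.6,fy=3.6,interpolation=cv2.INTER_CUBIC))
E
```

```text
6.525 [ 0.4962 -0.0883  0.1356] [0.1418 0.3601 0.0445] 0.00033472784624162327
[[-0.2452  0.9695  0.0003]
 [ 0.9695  0.2452  0.0001]
 [ 0.      0.0003 -1.    ]]
u -0.20712563333909276 v 0.4594115405840931
```

View pics/wrist_6.png

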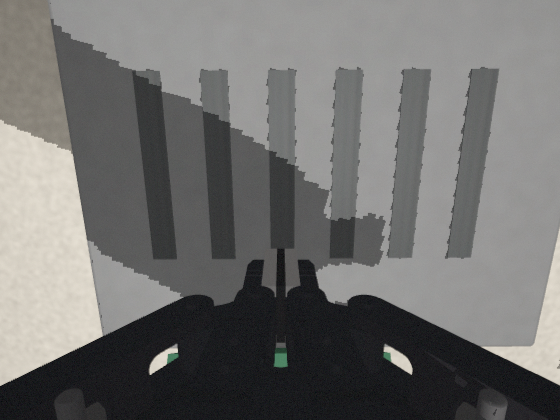

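View pics/scene_6z.png

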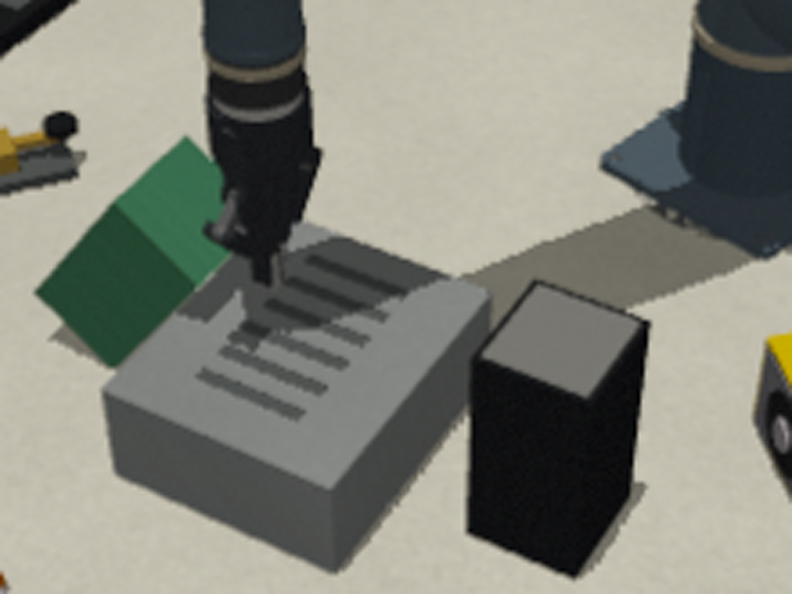

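The speaker stands upright in the scene view. The fingers are in the gap about 20 mm from the meter's edge. Pushing the meter now.

Emit:
servo_tool([
  {"fingers": -1,"linear": [-0.015,0,0],"roll": 0},
  {"fingers": -1,"linear": [-0.025,0,0],"roll": 0},
  {"fingers": -1,"linear": [-0.033,0,0],"roll": 0},
  {"fingers": -1,"linear": [-0.039,0,0],"roll": 0},
  {"fingers": -1,"linear": [-0.045,0,0],"roll": 0},
  {"fingers": -1,"linear": [-0.051,0,0],"roll": 0},
  {"fingers": -1,"linear": [-0.057,0,0],"roll": 0},
  {"fingers": -1,"linear": [-0.063,0,0],"roll": 0},
  {"fingers": -1,"linear": [-0.069,0,0],"roll": 0},
  {"fingers": -1,"linear": [-0.075,0,0],"roll": 0},
])

```text
time_s: 7.88
tcp_pos: [0.5052, -0.125, 0.1352]
orientation: [0.614, 0.789, -0.0, 0.0]
ft_force: [-0.5, 0.3, 1.0]
width: 0.0002
```

```bash
python3 look.py 7 scene
python3 - <<'E'
import cv2
a=cv2.imread("pics/scene_7.png")[110:275,170:390]; cv2.imwrite("pics/scene_7z.png",cv2.resize(a,None,fx=3.6,fy=3.6,interpolation=cv2.INTER_CUBIC))
E
```

```text
7.875 [ 0.5052 -0.125   0.1352] [-0.4516  0.3004  1.0092] 0.0002098520259069523
[[-0.2451  0.9695 -0.0001]
 [ 0.9695  0.2451 -0.0003]
 [-0.0003 -0.0002 -1.    ]]
u -0.24491231941846894 v 0.45915388933919277
```

View pics/scene_7z.png

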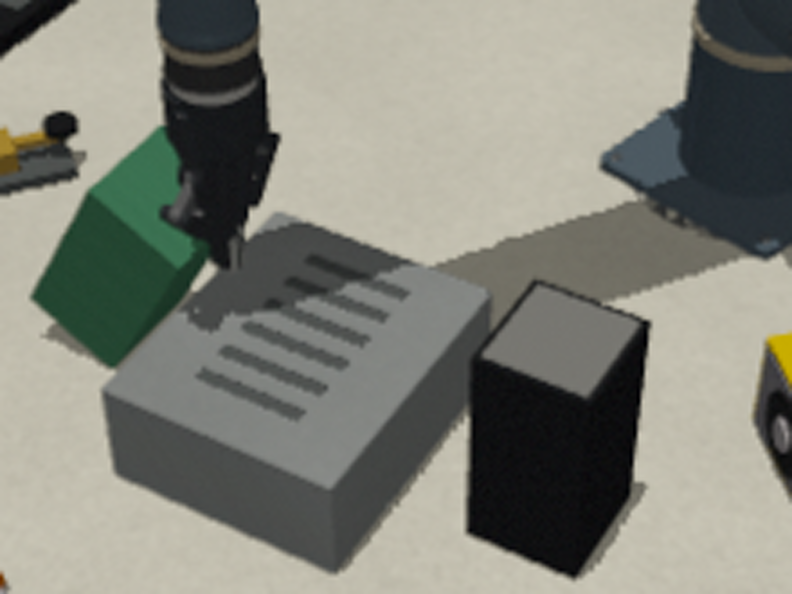

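The meter is rocking back, with its base corner still at zoom (112,365). Continuing.

Emit:
servo_tool([
  {"fingers": -1,"linear": [-0.006,0,0],"roll": 0},
  {"fingers": -1,"linear": [-0.012,0,0],"roll": 0},
  {"fingers": -1,"linear": [-0.018,0,0],"roll": 0},
  {"fingers": -1,"linear": [-0.024,0,0],"roll": 0},
  {"fingers": -1,"linear": [-0.03,0,0],"roll": 0},
  {"fingers": -1,"linear": [-0.03,0,0],"roll": 0},
  {"fingers": -1,"linear": [-0.03,0,0],"roll": 0},
])

```text
time_s: 8.8
tcp_pos: [0.5088, -0.1391, 0.1353]
orientation: [0.614, 0.789, 0.0, -0.0]
ft_force: [0.5, 0.2, 0.3]
width: -0.0001
```

```bash
python3 look.py 8 scene
python3 - <<'E'
import cv2
a=cv2.imread("pics/scene_8.png")[110:275,170:390]; cv2.imwrite("pics/scene_8z.png",cv2.resize(a,None,fx=3.6,fy=3.6,interpolation=cv2.INTER_CUBIC))
E
```

```text
8.8 [ 0.5088 -0.1391  0.1353] [0.5342 0.2364 0.3024] -0.00014235379103136903
[[-0.2452  0.9695 -0.    ]
 [ 0.9695  0.2452  0.0001]
 [ 0.0001  0.     -1.    ]]
u -0.259546361667848 v 0.45920143697592153
```

View pics/scene_8z.png

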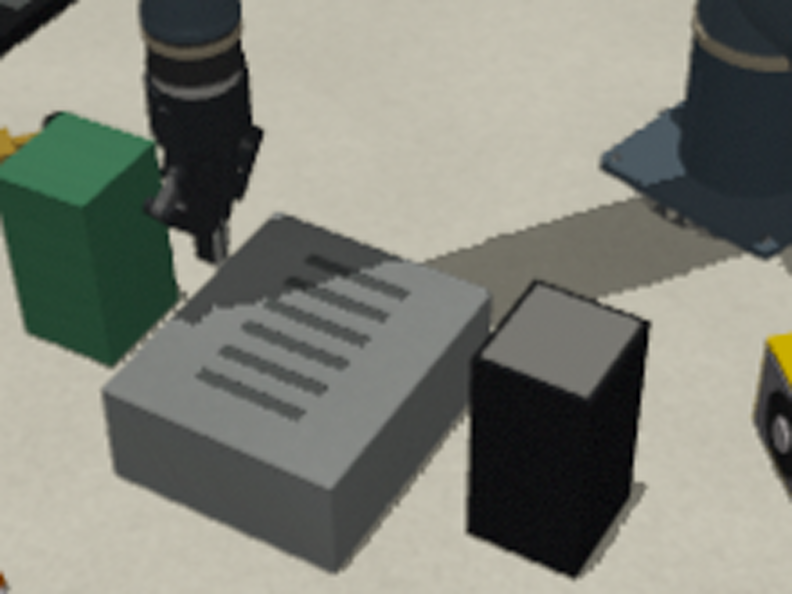

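The meter is upright. I'll back off to mid-gap, rise, then verify from above.

Emit:
servo_tool([
  {"fingers": -1,"linear": [0.05,0,0],"roll": 0},
  {"fingers": -1,"linear": [0.1,0,0],"roll": 0},
  {"fingers": -1,"linear": [0.14,0,0],"roll": 0},
  {"fingers": -1,"linear": [0.14,0,-0.08],"roll": 0},
  {"fingers": -1,"linear": [0.14,0,-0.16],"roll": 0},
  {"fingers": -1,"linear": [0.14,0,-0.24],"roll": 0},
  {"fingers": -1,"linear": [0.14,0,-0.32],"roll": 0},
  {"fingers": -1,"linear": [0.14,0,-0.32],"roll": 0},
  {"fingers": -1,"linear": [0.14,0,-0.32],"roll": 0},
  {"fingers": -1,"linear": [0.14,0,-0.32],"roll": 0},
  {"fingers": -1,"linear": [0.14,0,-0.32],"roll": 0},
  {"fingers": -1,"linear": [0.14,0,-0.32],"roll": 0},
])

```text
time_s: 10.35
tcp_pos: [0.4913, -0.0712, 0.2945]
orientation: [0.614, 0.789, -0.0, -0.001]
ft_force: [0.1, -1.0, 0.3]
width: -0.0001
```

```bash
python3 look.py 9 scene top
python3 - <<'E'
import cv2
a=cv2.imread("pics/scene_9.png")[110:275,160:380]; cv2.imwrite("pics/scene_9z.png",cv2.convertScaleAbs(cv2.resize(a,None,fx=3.6,fy=3.6,interpolation=cv2.INTER_CUBIC),alpha=1.6))
a=cv2.imread("pics/top_9.png")[155:275,205:385]; cv2.imwrite("pics/top_9z.png",cv2.convertScaleAbs(cv2.resize(a,None,fx=4.4,fy=4.4,interpolation=cv2.INTER_CUBIC),alpha=1.6))
E
```

```text
10.35 [ 0.4913 -0.0712  0.2945] [ 0.1107 -1.0224  0.3257] -7.236768287326285e-05
[[-0.2452  0.9695 -0.0015]
 [ 0.9695  0.2452  0.0004]
 [ 0.0008 -0.0014 -1.    ]]
u -0.18941783615383626 v 0.45887180067469685
```

View pics/scene_9z.png

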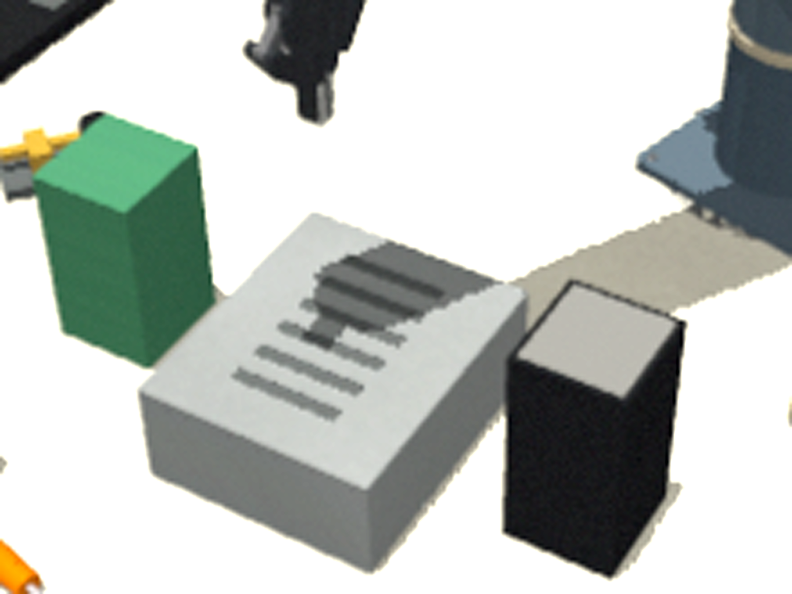

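View pics/top_9z.png

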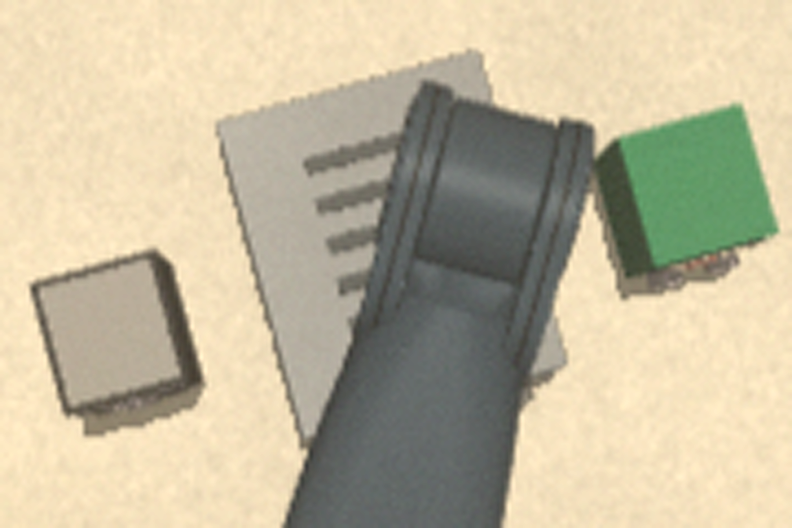

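View pics/scene_9.png

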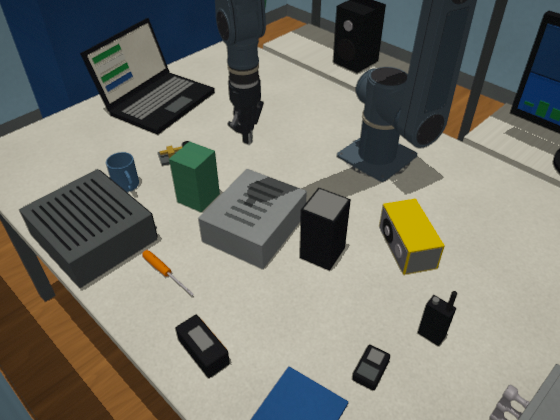

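```bash
python3 - <<'E'
from h import *
np.set_printoptions(precision=4,suppress=True)
z9=lambda p:(p[0]/3.6+160-.4,p[1]/3.6+110-.4)
u=np.array([-.245,.9695]);sup=np.array([[.5982,.078],[.6476,-.1125],[.4258,-.1691],[.3714,.0235]])@u
print("supply u sides",sup)
for n,L,up in [("speaker",[((35,287),(622,397)),((155,250),(510,358)),((190,385),(575,283)),((70,412),(685,322))],[(.5253,.0281),(.4348,.0043)]),
 ("meter",[((740,103),(38,178)),((620,140),(127,210)),((655,268),(197,148)),((778,232),(100,115))],[])]:
    X=np.array([tri(zt(a),z9(b)) for a,b in L]); print(n);print(X);print("u",X[:,:2]@u,"mean",X.mean(0))
    nrm=np.linalg.svd(X-X.mean(0))[2][2]; print("tilt deg",np.degrees(np.arccos(abs(nrm[2]))))
d=[cv2.absdiff(cv2.imread(f"pics/{n}0.png"),cv2.imread(f"pics/{n}_9.png")).max(2)>45 for n in("scene","top")]
for n,m in zip(("scene","top"),d):
    k,_,s,c=cv2.connectedComponentsWithStats(m.astype("uint8"));print(n,[(s[i].tolist()) for i in range(1,k) if s[i][4]>25])
E
python3 look.py 10 scene
python3 - <<'E'
import cv2
print(cv2.absdiff(cv2.imread("pics/scene_9.png"),cv2.imread("pics/scene_10.png"))[130:275,160:380].max())
E
```

```text
supply u sides [-0.0709 -0.2677 -0.2683 -0.0682]
speaker
[[0.4776 0.203  0.1842]
 [0.5007 0.1215 0.181 ]
 [0.4078 0.0985 0.1761]
 [0.3899 0.182  0.1804]]
u [ 0.0798 -0.0049 -0.0044  0.0809] mean [0.444  0.1513 0.1804]
tilt deg 3.7015560629839426
meter
[[ 0.5964 -0.2871  0.1649]
 [ 0.5731 -0.2034  0.167 ]
 [ 0.4842 -0.2263  0.1648]
 [ 0.5093 -0.3138  0.1649]]
u [-0.4244 -0.3376 -0.3381 -0.429 ] mean [ 0.5408 -0.2576  0.1654]
tilt deg 0.9761541260809478
scene [[208, 1, 13, 5, 27], [249, 0, 12, 19, 120], [374, 0, 28, 47, 731], [413, 0, 64, 70, 3214], [235, 10, 4, 14, 31], [211, 13, 14, 5, 36], [347, 21, 5, 9, 30], [217, 25, 180, 136, 6349], [206, 43, 9, 19, 104], [399, 65, 57, 84, 3102], [218, 117, 15, 6, 49], [170, 142, 75, 69, 2299], [389, 156, 55, 38, 1061], [248, 167, 112, 104, 4028], [259, 177, 25, 12, 143], [365, 181, 22, 14, 142], [248, 183, 29, 12, 115], [247, 198, 8, 7, 31]]
top [[297, 174, 43, 21, 510], [352, 179, 30, 41, 455], [277, 197, 53, 57, 1245], [331, 199, 15, 28, 236], [261, 204, 18, 34, 82], [241, 206, 28, 41, 666], [212, 213, 36, 41, 792], [257, 245, 66, 91, 3622], [286, 291, 251, 129, 15247], [512, 301, 6, 8, 28], [519, 301, 6, 12, 34], [191, 317, 75, 103, 3959]]
10.45 [ 0.4915 -0.0713  0.2949] [ 0.0169  0.0954 -0.4658] -6.996619719232611e-05
[[-0.2451  0.9695 -0.0007]
 [ 0.9695  0.2451  0.0002]
 [ 0.0004 -0.0007 -1.    ]]
u -0.18951979011077222 v 0.4590254174500846
36
```

Run:
```python
from h import *
np.set_printoptions(precision=4,suppress=True)
z9=lambda p:(p[0]/3.6+160-.4,p[1]/3.6+110-.4)
for n,h,L in [("speaker",.18,[((503,533),(510,358)),((610,577),(622,397)),((667,495),(685,322))]),("meter",.165,[((63,330),(38,178)),((150,366),(127,210)),((214,298),(197,148))])]:
    for b,t in L:
        B=ray("scene",z9(b),0);T=ray("scene",z9(t),h);print(n,B[:2],T[:2],"lean mrad",(T-B)[:2]/h*1e3)
```

```text
speaker [0.499  0.1208] [0.4988 0.122 ] lean mrad [-0.8479  6.7775]
speaker [0.4752 0.2049] [0.4742 0.2004] lean mrad [ -5.2276 -24.867 ]
speaker [0.3842 0.1829] [0.3879 0.1834] lean mrad [20.5482  2.5383]
meter [ 0.5935 -0.2924] [ 0.5948 -0.2847] lean mrad [ 7.743 46.382]
meter [ 0.57   -0.2068] [ 0.5711 -0.2048] lean mrad [ 6.9297 11.6608]
meter [ 0.4793 -0.2331] [ 0.4845 -0.2262] lean mrad [31.5092 41.9759]
```

```bash
python3 -c "
from bench import manip
print(manip.close_job())"
```

```text
the job is handed in; nothing more can be done
None
```

I pushed the speaker and then the meter back upright with the shut fingers and handed the job in. `close_job` reports no verdict. The last state reading before hand-in was at 10.45 s of the 54 s allowed.

**How it was done:** I lowered the shut fingers into the gap above the supply and pushed each top edge away from it. Past its tipping point each box dropped onto its base. The fingers then rose to a TCP height of 0.295 m, clear of everything, before hand-in.

**Last checks:**
- **Height:** triangulated top faces averaged 0.180 m for the speaker and 0.165 m for the meter, which are their full upright heights.
- **Place:** the near faces are about 65 mm (speaker) and 70 mm (meter) from the supply's sides, against 62 and 69 mm given, so they barely slid.
- **Bystanders:** before and after pictures showed no change at any bystander in the top view. In the scene view the meter now hides part of the Morse key.
- **Forces:** every wrist force reading I took stayed at or below about 1.5 N. Readings come only at the end of each call, so they may miss a peak.

**Checks that disagreed:**
- **Speaker tilt:** a plane through four hand-picked top corners gave 3.7°, above the 3.4° limit. The three vertical edges gave leans of 7 to 25 mrad in differing directions, so I put the 3.7° down to picking errors of about a pixel.
- **Meter tilt:** the plane gave 1.0°, while its edges gave 14 to 52 mrad, under the 60 mrad limit. That scatter is of the same kind as for the speaker.

One move call was refused for missing keys; nothing moved.

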